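# Close the shielded test fixture and turn the source level down

## Robot

A 7-joint arm with a two-finger parallel gripper is mounted at the origin on the work surface. World frame = base frame: x ahead of the robot, y to its left, z up, the work surface at z = 0. Lengths are in m, angles in rad, forces in N, time in s.
With the tool pointing down it reaches from about 0.425 to 0.925 m from the base axis. Payload 6.8 kg.
Tool frame: the origin (TCP) lies on the centre line of the jaws, within the pads' length; the fingertips stand 8 mm ahead of it and the grasp point (between the pads) lies 11 mm behind it (bot.tips_ahead is the distance from the TCP to the fingertips, in m); z points along the fingers, y is the line along which they close (so a half turn about z gives the same grasp; the last joint's range is limited). The gripper opens to 85 mm and grips with 20 to 120 N. Pads are 22 mm wide; open, the fingers measure 114 mm over their backs; the gripper's body (76 mm by 85 mm) begins 54 mm behind the grasp point. The pads swing forward as they close: fully open they stand 13 mm farther back than shut.
Start: joints at [-1.216, 0.477, 0.022, 1.555, -0.011, 1.109, -0.083], TCP at [0.301, 0.604, 0.239] pointing down, gripper open.
Joint ranges: [-2.96, 2.96], [-0.34, 2.1], [-1.41, 1.46], [0.24, 2.44], [-1.37, 4.51], [0.17, 1.92], [-2.96, 2.96]. Speed limits (rad/s): [2.39, 2.39, 3.14, 3.14, 3.14, 3.14, 3.14].

## Interface

Orientations are given as a unit quaternion [w, x, y, z].
In Python, from station import bot gives the robot as it stands.
- The arm moves only by the tool send_rows, never from a script. Its argument "deltas" is text: rows parted by semicolons, each of 4 numbers parted by spaces: the shift along the tool's x, y, z in m, then the turn about the tool's z in degrees. In form: x y z spin; .... A call has 1 to 5 rows; each row is the pose to reach, as a shift and turn from the pose commanded when the call began, along the tool's axes at that moment; what a row does not reach only later rows make up. A row lasts 1/10 s, in which the tool goes at most 50 mm and 8.59 degrees, less where a joint would pass 70% of its speed; a pose out of reach is approached as far as the arm can. A call with a gripper value outside its range is refused whole. "claw" is the opening, from 0 (shut) to 1 (fully open), set as the call begins (left out, the last holds). The fingers move at their own pace and stop on an object; "force" is the grip in N (left out, the last holds). Time passes only in rows, so rows that repeat a pose let the fingers close. It gives the time, the measured TCP pose, the force, the opening and the grip force at its end, in the units of the state.
- bot.get_obs(): the state, without advancing time (a new reading comes with each control period).
- bot.read_camera(name): name is "side" or "top" or "wrist"; returns a dict with "img" (400x640x3 uint8, red, green, blue), "depth" (400x640 float32, m along the optical axis (not along the pixel's ray), 0 where there is no reading), "fx", "fy", "cx", "cy" (pixels), "camera_from_world" (4x4, takes a point from world to camera coordinates). Camera axes: x right, y up, looking along -z (the intrinsics and any distortion apply to the point x, -y, -z); pixel columns grow to the right and rows downward; lengths in m; the calibration is good to about 2 mm. A picture is of the moment at which its call begins.
- bot.hand_in(): hands the job in; it is judged then, once.
Trained networks look in a picture, given as the dict that the camera call returned (one of the last four; its "shot" number tells which), for a name from the list of things; names that differ only in an ending like _2 or _b are one class to them, and where a whole thing is asked for, a point or a joint stands for the part that bears it (a point fixed in the world has none). Each returns a list of dicts, best first, with "confidence" (0 to 1); they miss things now and then, are a little off and sometimes report something else, mostly with a low value. They report only what shows in the picture. A call takes as long as a camera call.
- bot.masks_of(picture, query): "mask" (400x640 bool, what is visible of it).
- bot.landmark_of(picture, query): "xyz" ([x, y, z] in m, in world coordinates, good to about 4 mm: a listed point, or the origin of a listed thing).
The state is a dict: "t": time; "q": joint angles; "joint_vel": joint speeds; "joint_torque": joint torques, N m; "eef_pos": TCP position; "tool_rot": TCP orientation; "contact_force": force on the tool from outside, world axes, zero at the start; "torque": the same for the moment, N m; "gripper_width": opening from 0.0 (shut) to 1.0 (fully open); "grasp_force": force on a finger pad.
Only numpy, scipy, OpenCV 4.12 (cv2) and the standard library are available. Lean on these libraries where they do the work, as an engineer would, in place of code of your own. Each camera call takes 0.05 s, during which the arm holds its last target. There are 200 camera calls.

## Task

Get the bench ready for a zero reading: press both gold covers of the shielded test fixture down until their catches click and hold them fully shut, and turn the level knob on the sloping console fully anticlockwise to its end stop. Leave the loose adapter, load, wrench and tray where they lie.

Things in the scene. Friction and masses are not known exactly. Their poses are not given: they have to be found in the camera images.
- fixture: shielded test fixture, an aluminium box fixed to the bench, 116 (x) x 225 (y) x 50 mm high; origin at the centre of its underside, z up, -x its near side. Two wells with green circuit boards, 45 mm apart, each under a gold cover: left at y = +62.5 mm, right at y = -62.5 mm. Both covers hinge on its far side: axes along y at x = +54 mm, z = 50.5 mm
- cover_left (a joint): gold cover plate, 106 (x) x 80 (y) x 4 mm, at fixture y = +62.5 mm: opening angle in rad, 0 = shut, flat on the fixture; 1.3 = open, free edge up. The stiff hinge holds it at any angle, but near shut a sprung ball catch keeps it 0.1 to 0.16 rad open until pressed past 0.07 rad; then it snaps to 0 and is held. This takes about 10 N on the orange pad, more nearer the hinge
- cover_right (a joint): the same for the cover at fixture y = -62.5 mm
- cover_left_hinge (a point): middle of the left cover's hinge edge, underside of the plate; turns with the cover: its -x axis runs along the cover to the free edge (106 mm away), y along the hinge, z out of the cover's top face
- cover_right_hinge (a point): the same point on the right cover
- cover_left_pad (a point): centre of the orange press pad (22 x 40 mm) on the left cover's top face, 90 mm from the hinge and 16 mm from the free edge; axes as the hinge point
- cover_right_pad (a point): the same point on the right cover
- console: white wedge console fixed to the bench, x -75 to +85 mm, 200 mm wide (y), 125 mm high; origin on its underside, z up. Its panel slopes at 33 degrees, from 41 mm high at x = -75 to 125 mm at x = +55, facing up and towards -x. A dark bail handle, 10 mm rod along y at x = +8, z = 240 mm, legs at y = +-105 mm, blocks the way straight down to the knob: come in square to the panel
- knob_foot (a point): point on the panel in the middle under the knob, console frame (-10, 0, 83) mm; its axes are the console's (not tilted)
- level_knob_grip (a point): on the knob axis 37 mm above the panel, the height to grip. Black knob: disc of 48 mm diameter (6 to 14 mm above the panel) under a grip bar 46 mm long, 14 mm wide, its top 44 mm above the panel. Turns with the knob: z = knob axis, square out of the panel, x along the bar; the white pointer line is on the bar's -x half
- level_knob (a joint): knob angle in rad: 0 = fully anticlockwise end stop (pointer down the slope at the red dot), growing clockwise as seen looking onto the panel, up to 4.7; it stays where it is left
- adapter: loose brass adapter, 24 mm diameter, 32 mm high, upright, leave alone; origin at the centre of its underside
- capped_load: loose steel load with a red cap, 22 mm diameter, 34 mm high, upright, leave alone; origin at the centre of its underside
- wrench: loose steel wrench lying flat, 150 mm long along its x, leave alone; origin at the middle of its underside
- tray: loose black open tray, 60 (x) x 85 (y) x 22 mm, leave alone; origin at the centre of its underside

How it is judged:
At the end, for the whole second after the job is handed in: Both covers are held shut by their catches (within 0.035 rad of fully closed), the level knob is at its anticlockwise end stop (within 0.1 rad), and the adapter, load, wrench and tray are within 30 mm of where they began (value of joint each of cover_left, cover_right below 0.035 rad and value of joint level_knob below 0.1 rad and distance of each of adapter, capped_load, wrench, tray from where it was at the start of the episode below 0.03 m); the robot touches nothing.
It fails at once if a loose bystander is moved more than 30 mm (distance of any of adapter, capped_load, wrench, tray from where it was at the start of the episode above 0.03 m).
It also fails if it takes over 72 s, if anything falls off the work surface, if the arm or the gripper's body presses on something with over 40 N, if the wrist force passes 120 N, or if a joint passes its speed limit or range.

## Working session

There is one attempt and no reset: what is moved stays moved. The work goes in short steps, Python scripts to look and compute and a tool call to move; the robot and the scene stay as the last step left them, time stands still between calls to the robot, and variables do not carry over. Pictures are saved under pics/ and viewed, at most 10 in all, crops included, and the job is handed in when it is done.

Besides the shell and the picture viewer there is one more tool, called after "Request:" as name(argument=value, ...), one argument or row to a line, values as JSON. send_rows: Moves the arm, as the interface text tells. Its arguments: {"type":"object","properties":{"deltas":{"type":"string"},"claw":{"type":"number"},"force":{"type":"number"}},"required":["deltas"]}

```bash
mkdir -p pics; ls; cat > h.py <<'E'
import numpy as np,cv2
from station import bot
from scipy.spatial.transform import Rotation as R
def tool():
    o=bot.get_obs();q=o["tool_rot"];return np.array(o["eef_pos"]),R.from_quat([q[1],q[2],q[3],q[0]]).as_matrix(),o
def save(p,n): cv2.imwrite("pics/"+n,p["img"][:,:,::-1])
def lm(p,names):
    for n in names:
        for d in bot.landmark_of(p,n)[:1]: print(n,np.round(d["xyz"],4),round(d["confidence"],2))
E
python3 - <<'E'
from h import *
p,r,o=tool();print(p,r.round(3),o["t"],o["gripper_width"])
A=["fixture","cover_left_hinge","cover_right_hinge","cover_left_pad","cover_right_pad","console","knob_foot","level_knob_grip","adapter","capped_load","wrench","tray"]
ims=[]
for c in ["top","side"]:
    P=bot.read_camera(c);print(c);lm(P,A);ims.append(P["img"])
    print(np.linalg.inv(P["camera_from_world"]).round(3))
save({"img":cv2.resize(np.vstack(ims),(480,600))},"a.png")
save({"img":ims[0]},"top.png")
save({"img":ims[1]},"side.png")
E
```

```text
pics
[0.30111898 0.60347709 0.23835901] [[-0.895  0.446 -0.001]
 [ 0.446  0.895 -0.002]
 [-0.    -0.002 -1.   ]] 0.0 1.004322186016312
top
fixture [0.5972 0.189  0.0018] 0.63
cover_left_hinge [0.6523 0.2526 0.0513] 0.72
cover_right_hinge [0.6505 0.125  0.0521] 0.95
cover_left_pad [0.5957 0.2522 0.1216] 0.72
cover_right_pad [0.5981 0.129  0.1267] 0.74
console [ 0.5905 -0.1488  0.0011] 0.98
knob_foot [ 0.5888 -0.1487  0.0851] 0.94
level_knob_grip [ 0.5648 -0.1469  0.1121] 0.66
adapter [0.4921 0.1374 0.0005] 0.56
capped_load [ 0.7052 -0.2029 -0.0022] 0.48
wrench [0.7115 0.1804 0.0011] 0.84
tray [ 0.465  -0.1112 -0.0005] 0.71
[[ 0.017  0.982 -0.189  0.455]
 [-0.999  0.011 -0.035 -0.043]
 [-0.032  0.19   0.981  0.84 ]
 [ 0.     0.     0.     1.   ]]
side
fixture [0.595  0.189  0.0017] 0.95
cover_left_hinge [0.652  0.2525 0.0491] 0.84
cover_right_hinge [0.647  0.1274 0.0523] 0.76
cover_left_pad [0.591  0.2559 0.1209] 0.73
cover_right_pad [0.6051 0.1274 0.1269] 0.86
console [ 0.5917 -0.1516 -0.0023] 0.63
knob_foot [ 0.585  -0.1472  0.0855] 0.82
level_knob_grip [ 0.5614 -0.1492  0.1103] 0.79
adapter [0.4936 0.14   0.0042] 0.46
capped_load [ 0.708  -0.2006 -0.0042] 0.67
wrench [ 7.080e-01  1.799e-01 -3.000e-04] 0.91
tray [ 0.4651 -0.115  -0.0014] 0.56
[[ 0.99   0.073 -0.119  0.517]
 [-0.138  0.611 -0.78  -0.691]
 [ 0.016  0.788  0.615  0.627]
 [ 0.     0.     0.     1.   ]]
```

View pics/top.png

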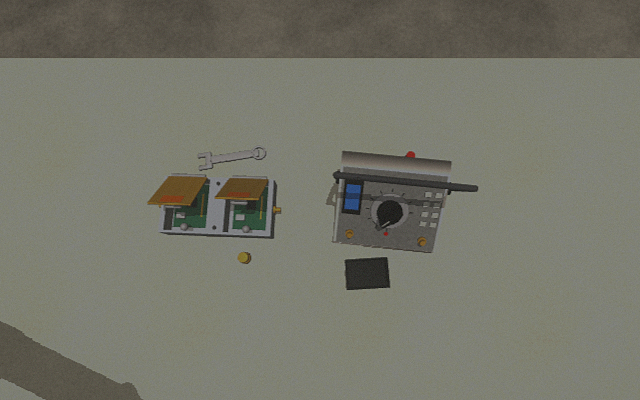

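View pics/side.png

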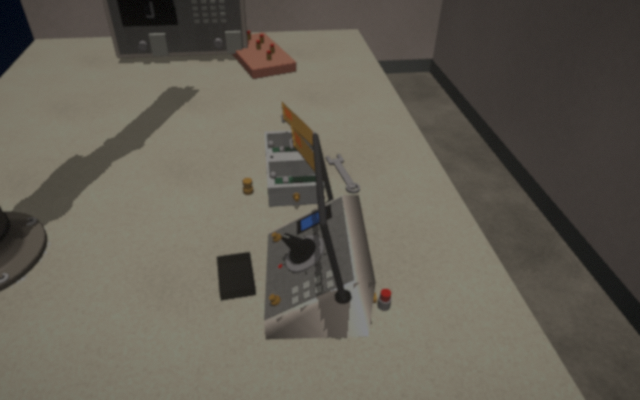

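The top view shows both covers open by about 55°: left at pixel (180,190), right at (243,188). The knob is at (390,212), the red dot at (386,233), and the tray sits below the console at (367,273). The side view agrees, with the bail passing over the far half of the panel. Next I'll look closely at the knob.

```bash
python3 - <<'E'
from h import *
print(bot.tips_ahead)
T=bot.read_camera("top");S=bot.read_camera("side")
a=cv2.resize(T["img"][180:255,330:450],(800,500),interpolation=cv2.INTER_CUBIC)
b=cv2.resize(S["img"][220:290,255:345],(400,311),interpolation=cv2.INTER_CUBIC)
im=np.zeros((500,800,3),np.uint8);im[:]=np.clip(a*1.6,0,255);
save({"img":im},"k1.png");save({"img":np.clip(cv2.resize(b,(640,498))*1.8,0,255).astype(np.uint8)},"k2.png")
for P,n in((T,"top"),(S,"side")):
  W=np.linalg.inv(P["camera_from_world"])
  for q in ["cover_left","cover_right","level_knob"]:
    for m in bot.masks_of(P,q)[:1]:
      v,u=np.nonzero(m["mask"]&(P["depth"]>0));d=P["depth"][v,u]
      X=np.c_[(u-P["cx"])/P["fx"]*d,-(v-P["cy"])/P["fy"]*d,-d]@W[:3,:3].T+W[:3,3]
      print(n,q,m["confidence"],len(X),np.percentile(X,[2,50,98],axis=0).round(3).tolist())
  lm(P,["cover_left_pad","cover_right_pad","level_knob_grip","knob_foot"])
E
```

```text
0.008
top cover_right 0.69 1348 [[0.58, 0.215, 0.017], [0.612, 0.253, 0.1], [0.653, 0.292, 0.134]]
top level_knob 0.82 511 [[0.55, -0.165, 0.088], [0.572, -0.144, 0.111], [0.596, -0.127, 0.129]]
cover_left_pad [0.5928 0.2527 0.1215] 0.93
cover_right_pad [0.6011 0.1288 0.1274] 0.87
level_knob_grip [ 0.5634 -0.1486  0.1142] 0.82
knob_foot [ 0.5839 -0.1474  0.0821] 0.83
side cover_left 0.9 579 [[0.58, 0.163, 0.002], [0.61, 0.251, 0.1], [0.649, 0.506, 0.143]]
side cover_right 0.56 433 [[0.586, 0.089, 0.041], [0.608, 0.124, 0.119], [0.634, 0.286, 0.143]]
side level_knob 0.68 672 [[0.551, -0.172, 0.081], [0.571, -0.159, 0.106], [0.595, -0.117, 0.129]]
cover_right_pad [0.6025 0.1269 0.1272] 0.82
level_knob_grip [ 0.5664 -0.1452  0.1161] 0.73
knob_foot [ 0.5881 -0.1477  0.0857] 0.7
```

View pics/k1.png

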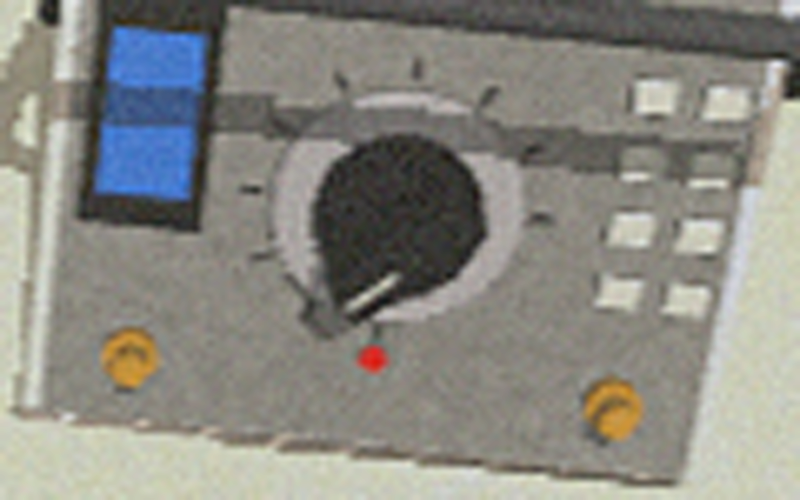

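View pics/k2.png

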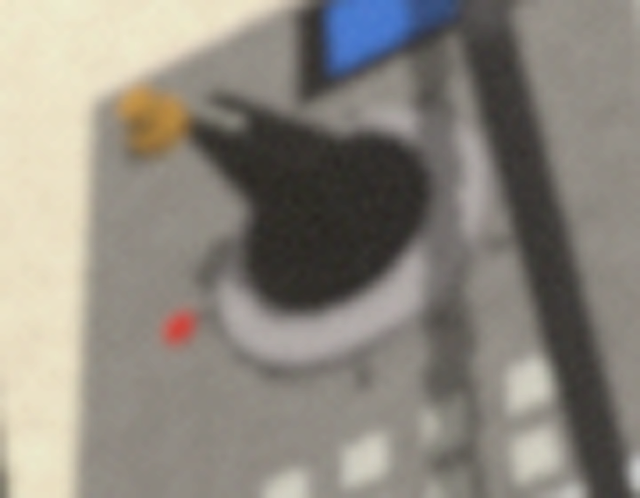

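Pointer line runs from (400,275) to (345,318) in the zoomed top crop. That puts it about 43° clockwise of the red dot's direction, so the knob is at about 0.75 rad. The pointer end can be pushed towards -y with closed fingers, keeping the tool in front of the bail. Covers first.

Request:
send_rows(
  deltas="-0.043 -0.018 0 0; -0.086 -0.035 0 0; -0.13 -0.052 0 0; -0.173 -0.07 0 0; -0.216 -0.088 0 0",
  claw=0,
)

```text
t: 2.6
eef_pos: [0.4565, 0.4273, 0.2395]
tool_rot: [0.0, 0.229, 0.973, 0.0]
contact_force: [1.0, 0.7, -0.3]
gripper_width: 0.145
grasp_force: 0.0
```

Request:
send_rows(
  deltas="-0.043 -0.018 0 0; -0.086 -0.035 0 0; -0.13 -0.052 0 0; -0.173 -0.07 0 0; -0.216 -0.088 0 0",
)

```text
t: 3.1
eef_pos: [0.6104, 0.2522, 0.2395]
tool_rot: [0.0, 0.229, 0.973, 0.0]
contact_force: [0.4, 0.2, -0.1]
gripper_width: 0.003
grasp_force: 0.0
```

Request:
send_rows(
  deltas="0 0 0 -8; 0 0 0 -16; 0 0 0 -24; 0 0 0 -26.5; 0 0 0 -26.5",
)

```text
t: 3.6
eef_pos: [0.6094, 0.2535, 0.2393]
tool_rot: [-0.0, 0.0, 1.0, 0.0]
contact_force: [1.1, 0.4, 0.3]
gripper_width: -0.001
grasp_force: 0.0
```

```bash
python3 - <<'E'
from h import *
p,r,o=tool();print(p,r.round(3),o["t"],o["contact_force"],o["gripper_width"])
T=bot.read_camera("top");S=bot.read_camera("side");V=bot.read_camera("wrist")
for P in(T,S,V): print("-");lm(P,["cover_left_pad","cover_right_pad","cover_left_hinge","cover_right_hinge"])
P=T;W=np.linalg.inv(P["camera_from_world"])
v,u=np.mgrid[0:400,0:640];d=P["depth"]
X=np.stack([(u-P["cx"])/P["fx"]*d,-(v-P["cy"])/P["fy"]*d,-d],-1)@W[:3,:3].T+W[:3,3]
X=X[(d>0)&(X[...,2]>.225)&(X[...,2]<.26)&(X[...,1]<-.03)]
print(len(X),X.mean(0),np.polyfit(X[:,1],X[:,0],1),np.percentile(X,[2,98],axis=0))
save({"img":np.hstack([S["img"][80:320,200:500]])},"s2.png")
E
```

```text
[0.60940236 0.25354214 0.23929681] [[-1.  0. -0.]
 [ 0.  1.  0.]
 [ 0.  0. -1.]] 3.6 [1.06708092 0.40203976 0.25555183] -0.0008057902856698046
-
cover_left_pad [0.5932 0.251  0.1198] 0.76
cover_right_pad [0.6036 0.1298 0.1283] 0.61
cover_left_hinge [0.6488 0.2518 0.0496] 0.59
-
cover_left_pad [0.5916 0.2552 0.1244] 0.88
cover_right_pad [0.5985 0.1286 0.1261] 0.72
cover_left_hinge [0.6538 0.2562 0.0494] 0.94
cover_right_hinge [0.6472 0.1258 0.052 ] 0.89
-
cover_left_pad [0.5925 0.2524 0.1195] 0.64
cover_right_pad [0.603  0.132  0.1297] 0.71
cover_left_hinge [0.6473 0.2555 0.0491] 0.57
cover_right_hinge [0.6492 0.1279 0.048 ] 0.62
948 [ 0.59979825 -0.15065788  0.24482165] [0.09161533 0.61360082] [[ 0.58791146 -0.25372217  0.24089081]
 [ 0.61177144 -0.04714305  0.24786654]]
```

Request:
send_rows(
  deltas="0 0 0.04 0; 0 0 0.08 0; 0 0 0.1 0; 0 0 0.1 0",
)

```text
t: 4.75
eef_pos: [0.607, 0.2527, 0.1357]
tool_rot: [-0.003, 0.0, 1.0, -0.002]
contact_force: [-0.7, -0.6, -0.2]
gripper_width: 0.004
grasp_force: 0.0
```

Request:
send_rows(
  deltas="0.003 0 0.008 0; 0.007 0 0.013 0; 0.014 0 0.018 0; 0.019 0 0.025 0; 0.025 0 0.033 0",
)

```text
t: 5.25
eef_pos: [0.5841, 0.254, 0.1066]
tool_rot: [0.001, 0.0, 1.0, 0.0]
contact_force: [0.5, 1.0, 0.5]
gripper_width: -0.001
grasp_force: 0.2
```

Request:
send_rows(
  deltas="0.004 0 0.009 0; 0.008 0 0.017 0; 0.011 0 0.025 0; 0.012 0 0.032 0; 0.013 0 0.038 0",
)

```text
t: 5.75
eef_pos: [0.5708, 0.2537, 0.0684]
tool_rot: [-0.001, 0.0, 1.0, -0.0]
contact_force: [-3.7, -0.2, 4.6]
gripper_width: -0.005
grasp_force: 2.3
```

Request:
send_rows(
  deltas="0 0 0.002 0; 0 0 0.004 0; 0 0 0.006 0",
)

```text
t: 6.05
eef_pos: [0.5715, 0.2536, 0.0621]
tool_rot: [0.0, 0.0, 1.0, -0.0]
contact_force: [-3.5, -1.5, 14.3]
gripper_width: -0.0
grasp_force: 7.7
```

Request:
send_rows(
  deltas="0 0 0.001 0; 0 0 0.002 0; 0 0 0.003 0; 0 0 0.003 0",
)

```text
t: 6.45
eef_pos: [0.5716, 0.2537, 0.0618]
tool_rot: [0.0, 0.0, 1.0, 0.0]
contact_force: [-8.5, -3.1, 21.9]
gripper_width: 0.0
grasp_force: 11.0
```

Request:
send_rows(
  deltas="0 0 -0.03 0; 0 0 -0.07 0; 0 0 -0.11 0; 0 0 -0.13 0; 0 0 -0.13 0",
)

```text
t: 6.95
eef_pos: [0.5736, 0.2546, 0.1932]
tool_rot: [0.003, 0.0, 1.0, 0.002]
contact_force: [0.1, 0.1, -0.2]
gripper_width: 0.0
grasp_force: 0.0
```

Request:
send_rows(
  deltas="-0.015 -0.042 0 0; -0.03 -0.084 0 0; -0.044 -0.126 0 0; -0.044 -0.126 0 0; -0.044 -0.126 0 0",
)

```text
t: 7.45
eef_pos: [0.6152, 0.1257, 0.1881]
tool_rot: [-0.001, 0.002, 1.0, -0.0]
contact_force: [-0.6, 1.2, -0.0]
gripper_width: 0.003
grasp_force: 0.0
```

```bash
python3 - <<'E'
from h import *
p,r,o=tool();print(p,o["t"],o["contact_force"])
for c in("top","side","wrist"): print(c);lm(bot.read_camera(c),["cover_left_pad","cover_right_pad"])
E
```

```text
[0.61516315 0.12573227 0.18806085] 7.45 [-0.62815136  1.15945058 -0.02165253]
top
cover_left_pad [0.5623 0.2525 0.0554] 0.63
cover_right_pad [0.6012 0.1277 0.1276] 0.57
side
cover_left_pad [0.558  0.2567 0.0562] 0.63
cover_right_pad [0.603  0.1291 0.1258] 0.86
wrist
cover_left_pad [0.5574 0.2555 0.0527] 0.81
cover_right_pad [0.6036 0.1306 0.1276] 0.57
```

Request:
send_rows(
  deltas="0 0.002 0.025 0; 0 0.002 0.045 0; 0 0.002 0.045 0",
)

```text
t: 8.2
eef_pos: [0.6132, 0.1295, 0.1416]
tool_rot: [-0.003, -0.0, 1.0, -0.001]
contact_force: [-0.4, -0.5, 0.3]
gripper_width: -0.001
grasp_force: 0.0
```

Request:
send_rows(
  deltas="0.003 0 0.007 0; 0.009 0 0.012 0; 0.016 0 0.017 0; 0.022 0 0.023 0; 0.029 0 0.03 0",
)

```text
t: 8.7
eef_pos: [0.586, 0.1299, 0.1143]
tool_rot: [0.0, 0.0, 1.0, 0.0]
contact_force: [0.9, 1.3, -0.4]
gripper_width: 0.002
grasp_force: 0.2
```

Request:
send_rows(
  deltas="0.005 0 0.008 0; 0.009 0 0.016 0; 0.013 0 0.025 0; 0.016 0 0.034 0; 0.017 0 0.042 0",
)

```text
t: 9.2
eef_pos: [0.5686, 0.1298, 0.0721]
tool_rot: [-0.001, 0.0, 1.0, -0.0]
contact_force: [-5.4, -0.5, 10.6]
gripper_width: 0.003
grasp_force: 4.8
```

Request:
send_rows(
  deltas="0 0 0.003 0; 0 0 0.006 0; 0 0 0.009 0; 0 0 0.012 0; 0 0 0.012 0",
)

```text
t: 9.7
eef_pos: [0.5694, 0.1296, 0.062]
tool_rot: [-0.0, 0.0, 1.0, 0.0]
contact_force: [-8.0, -1.6, 17.6]
gripper_width: 0.004
grasp_force: 9.1
```

Request:
send_rows(
  deltas="0 0 -0.03 0; 0 0 -0.07 0; 0 0 -0.11 0; 0 0 -0.15 0; 0 0 -0.15 0",
)

```text
t: 10.2
eef_pos: [0.5731, 0.1305, 0.2162]
tool_rot: [0.005, 0.0, 1.0, 0.002]
contact_force: [1.0, 1.2, 0.1]
gripper_width: -0.001
grasp_force: 0.0
```

Request:
send_rows(
  deltas="0.01 -0.045 0 1; 0.02 -0.09 0 2; 0.03 -0.135 0 3; 0.04 -0.18 0 4; 0.04 -0.22 0 5",
)

```text
t: 10.7
eef_pos: [0.5276, -0.0928, 0.2097]
tool_rot: [-0.0, 0.045, 0.999, -0.0]
contact_force: [0.3, 1.0, 0.5]
gripper_width: 0.003
grasp_force: 0.0
```

```bash
python3 - <<'E'
from h import *
p,r,o=tool();print(p,r.round(3)[:,0],o["t"],o["contact_force"])
for c in("top","side","wrist"):
  P=bot.read_camera(c);print(c);lm(P,["cover_left_pad","cover_right_pad","level_knob_grip","knob_foot","console"])
  if c=="wrist": save(P,"w.png")
  if c=="side": save({"img":P["img"][150:400,180:480]},"s3.png")
E
```

```text
[ 0.52762562 -0.09282336  0.20973265] [-0.996  0.089  0.001] 10.7 [0.28571783 0.99025497 0.47232174]
top
cover_left_pad [0.5612 0.2534 0.0532] 0.85
cover_right_pad [0.5573 0.1309 0.056 ] 0.55
console [0.5561 0.1266 0.0548] 0.68
side
cover_left_pad [0.5602 0.2583 0.0562] 0.96
cover_right_pad [0.5573 0.1286 0.0541] 0.65
level_knob_grip [ 0.4661 -0.1148 -0.003 ] 0.56
knob_foot [ 0.5837 -0.149   0.085 ] 0.85
console [ 0.5926 -0.1509 -0.0025] 0.55
wrist
cover_right_pad [0.5581 0.1325 0.054 ] 0.87
level_knob_grip [ 0.5648 -0.15    0.1149] 0.84
knob_foot [ 0.58   -0.1507  0.0822] 0.61
console [ 0.5903 -0.152   0.0016] 0.9
```

View pics/w.png

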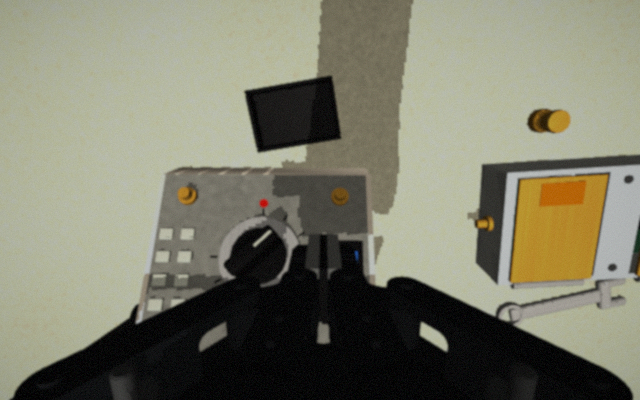

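The wrist view shows the right cover flat and shut at (560,225). The knob pointer at (263,238) is about 45° from the red dot at (263,203). The closed fingers at (322,300) are on its +y side, clear of the bail. I'll descend and push.

Request:
send_rows(
  deltas="0 0 0.035 0; 0 0 0.07 0; 0 0 0.1 0; 0 0 0.1 0",
)

```text
t: 12.0
eef_pos: [0.5263, -0.09, 0.1069]
tool_rot: [-0.004, 0.044, 0.999, -0.0]
contact_force: [-0.8, 0.2, -0.9]
gripper_width: 0.005
grasp_force: 0.0
```

Request:
send_rows(
  deltas="-0.008 0 0 0; -0.015 0 0 0; -0.022 0 0 0; -0.022 0 0 0",
)

```text
t: 12.4
eef_pos: [0.5534, -0.0923, 0.1117]
tool_rot: [0.002, 0.044, 0.999, -0.0]
contact_force: [-0.9, 0.1, 0.3]
gripper_width: -0.003
grasp_force: 0.0
```

```bash
python3 - <<'E'
from h import *
p,r,o=tool();print(p,o["t"],o["contact_force"])
P=bot.read_camera("wrist");lm(P,["level_knob_grip","knob_foot"]);save(P,"w2.png")
P=bot.read_camera("side");a=P["img"][120:320,200:440];save({"img":np.clip(cv2.resize(a,(720,600))*1.6,0,255).astype(np.uint8)},"s4.png")
E
```

```text
[ 0.55344249 -0.09234754  0.11170362] 12.4 [-0.90595641  0.14448294  0.26692106]
level_knob_grip [ 0.5668 -0.1478  0.1098] 0.9
```

View pics/s4.png

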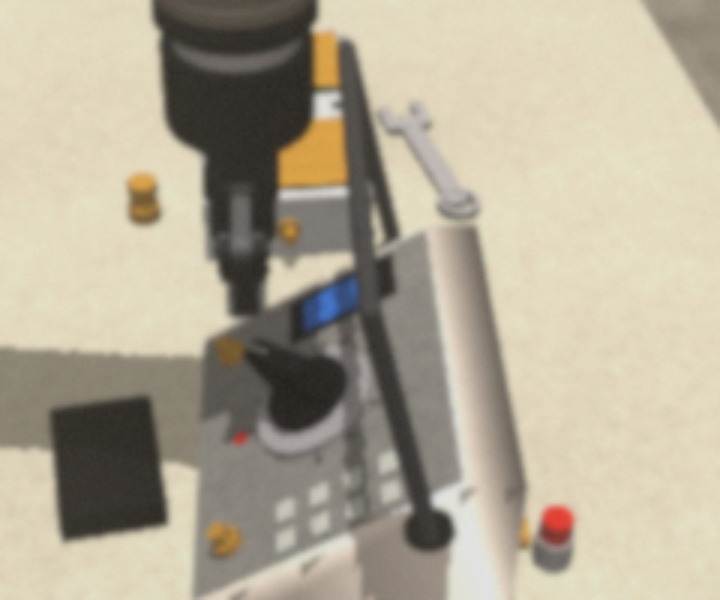

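The side view shows the gripper body's right edge at x≈313, left of the bail at x≈350, so it clears. The fingertips at (245,305) are beside the bar's pointer end at (262,347).

Request:
send_rows(
  deltas="0 -0.005 0 0; 0 -0.01 0 0; 0 -0.015 0 0; 0 -0.019 0 0; 0 -0.023 0 0",
)

```text
t: 13.1
eef_pos: [0.5488, -0.1137, 0.1101]
tool_rot: [-0.001, 0.044, 0.999, 0.001]
contact_force: [-1.0, 9.8, -1.7]
gripper_width: 0.001
grasp_force: 4.5
```

Request:
send_rows(
  deltas="0 -0.002 0 0; 0 -0.004 0 0; 0 -0.006 0 0; 0 -0.008 0 0; 0 -0.01 0 0",
)

```text
t: 13.6
eef_pos: [0.5465, -0.1219, 0.1092]
tool_rot: [-0.002, 0.043, 0.999, 0.002]
contact_force: [-2.1, 6.8, -1.2]
gripper_width: -0.0
grasp_force: 2.8
```

Request:
send_rows(
  deltas="0 -0.001 0 0; 0 -0.002 0 0; 0 -0.003 0 0; 0 -0.004 0 0",
)

```text
t: 14.0
eef_pos: [0.5457, -0.126, 0.1089]
tool_rot: [-0.003, 0.043, 0.999, 0.002]
contact_force: [-3.1, 7.2, -3.4]
gripper_width: 0.004
grasp_force: 3.8
```

```bash
python3 - <<'E'
from h import *
P=bot.read_camera("wrist");a=P["img"][130:330,150:450];save({"img":np.clip(cv2.resize(a,(780,520))*1.6,0,255).astype(np.uint8)},"w3.png")
E
```

```text
(no output)
```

View pics/w3.png

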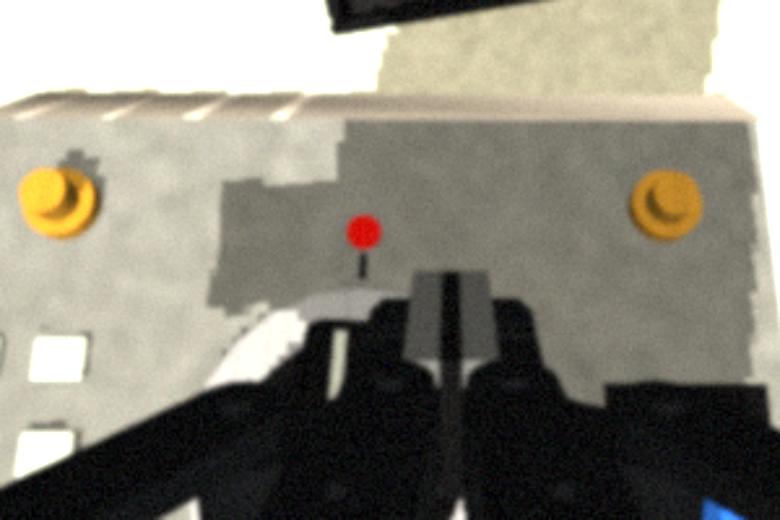

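The pointer line at (338,365) is now almost parallel to the slope, with the red dot at (363,232). I'll keep pushing gently until it reaches the stop.

Request:
send_rows(
  deltas="0 -0.001 0 0; 0 -0.002 0 0; 0 -0.003 0 0; 0 -0.003 0 0",
)

```text
t: 14.45
eef_pos: [0.5453, -0.1269, 0.1087]
tool_rot: [-0.003, 0.042, 0.999, 0.003]
contact_force: [-4.4, 13.1, -2.3]
gripper_width: 0.005
grasp_force: 6.0
```

Request:
send_rows(
  deltas="0 -0.001 0 0; 0 -0.002 0 0; 0 -0.003 0 0; 0 -0.003 0 0",
)

```text
t: 14.85
eef_pos: [0.5452, -0.1274, 0.1087]
tool_rot: [-0.004, 0.041, 0.999, 0.004]
contact_force: [-4.2, 18.2, -0.7]
gripper_width: -0.001
grasp_force: 8.8
```

Request:
send_rows(
  deltas="0 -0.002 0 0; 0 -0.004 0 0; 0 -0.006 0 0; 0 -0.006 0 0",
)

```text
t: 15.25
eef_pos: [0.545, -0.1283, 0.1085]
tool_rot: [-0.004, 0.039, 0.999, 0.007]
contact_force: [-3.9, 29.8, 1.6]
gripper_width: -0.004
grasp_force: 14.7
```

Request:
send_rows(
  deltas="0 0.01 0 0; 0 0.02 0 0; 0 0.03 0 0; 0.03 0.04 0 0; 0.04 0.04 0 0",
)

```text
t: 15.75
eef_pos: [0.5085, -0.0969, 0.11]
tool_rot: [-0.001, 0.043, 0.999, 0.0]
contact_force: [-0.3, -1.1, 0.0]
gripper_width: -0.001
grasp_force: 0.0
```

Request:
send_rows(
  deltas="0 0 -0.04 0; 0 0.03 -0.08 0; 0 0.06 -0.12 0; 0 0.1 -0.14 0; 0 0.14 -0.14 0",
)

```text
t: 16.25
eef_pos: [0.5254, 0.0421, 0.2546]
tool_rot: [0.004, 0.045, 0.999, 0.001]
contact_force: [1.6, 0.2, -0.1]
gripper_width: -0.0
grasp_force: 0.0
```

```bash
python3 - <<'E'
from h import *
p,r,o=tool();print(p,o["t"],o["contact_force"])
T=bot.read_camera("top");S=bot.read_camera("side")
for P in (T,S): lm(P,["cover_left_pad","cover_right_pad","adapter","capped_load","wrench","tray"]);
a=cv2.resize(T["img"][180:255,330:450],(800,500),interpolation=cv2.INTER_CUBIC)
save({"img":np.clip(a*1.7,0,255).astype(np.uint8)},"k9.png")
E
```

```text
[0.52536831 0.04214777 0.25456994] 16.25 [ 1.63303133  0.19267097 -0.11327899]
capped_load [ 0.7042 -0.2034 -0.0037] 0.55
tray [ 4.677e-01 -1.125e-01 -3.000e-04] 0.6
cover_left_pad [0.5609 0.2569 0.0549] 0.59
cover_right_pad [0.5568 0.1308 0.0533] 0.83
adapter [ 0.4923  0.1379 -0.001 ] 0.57
capped_load [ 0.7108 -0.2005 -0.0048] 0.56
wrench [0.7101 0.1745 0.    ] 0.62
tray [ 0.465  -0.1158 -0.0021] 0.63
```

View pics/k9.png

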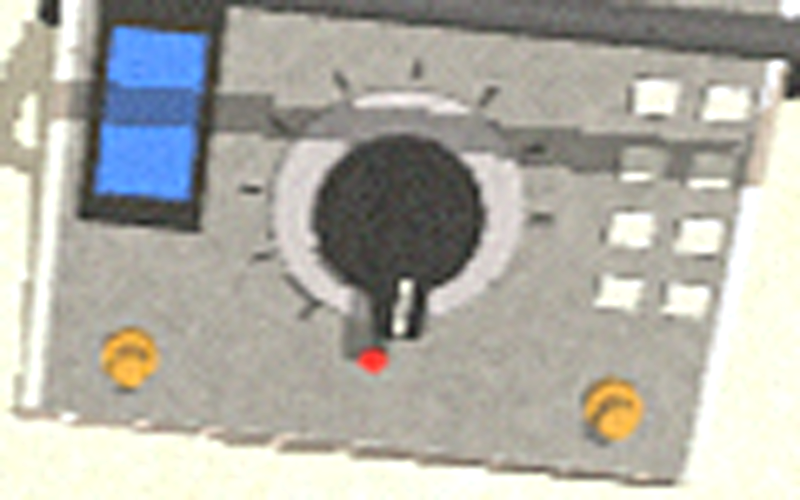

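The pointer line runs from (405,280) to (400,333), parallel to the slope direction and at the red dot, and the push ended against a hard stop at 30 N. Both cover pads are at shut height and the bystanders haven't moved.

```bash
python3 -c "
from station import bot
print(bot.hand_in())"
```

```text
the job is handed in; nothing more can be done
None
```

I handed the job in at about 16 s: both covers read fully shut in the final camera check, the knob was pushed against its anticlockwise end stop, and the adapter, load, wrench and tray had not moved; no verdict came back.

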